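# Hook a dropped spacer ring out from under a propeller-test guard

### The arm

A 6-joint arm with a two-finger parallel gripper is mounted at the origin on the work surface. World frame = base frame: x ahead of the robot, y to its left, z up, the work surface at z = 0. Lengths are in m, angles in rad, forces in N, time in s.
With the tool pointing down it reaches from about 0.2 to 0.875 m from the base axis. Payload 3.4 kg.
Tool frame: the origin (TCP) lies midway between the tips of the shut fingers; the grasp point (between the pads) lies 19 mm behind it (robot.tcp_to_grasp is the distance from the TCP to the grasp point, in m); z points along the fingers, y is the line along which they close (so a half turn about z gives the same grasp; the last joint's range is limited). The gripper opens to 94 mm and grips with 3 to 60 N. Pads are 16 mm wide; open, the fingers measure 119 mm over their backs; the gripper's body (75 mm by 177 mm) begins 78 mm behind the grasp point.
Start: joints at [-1.23, 0.276, 1.505, -0, 1.361, -0.121], TCP at [0.256, -0.515, 0.205] pointing down, gripper open.
Joint ranges: [-2.89, 2.89], [-0.75, 2.08], [0.22, 2.7], [-1.18, 4.32], [0.11, 2.71], [-2.7, 2.7]. Speed limits (rad/s): [2.57, 2.57, 3.14, 3.14, 3.14, 3.14].

### API

Orientations are given as a rotation vector (axis times angle).
In Python, from workcell import sensors, optics, robot gives the robot as it stands.
- The arm moves only by the shell command python3 -m creep 'ROWS' [FORCE]. ROWS is JSON, a list of rows, each an object of numbers: "rx", "ry", "rz": the turn, a rotation vector about the tool's x, y, z in rad; "x", "y", "z": the shift along the tool's x, y, z in m; "gripper": the finger opening in m, from 0 to 0.094. In form: [{"rx": .., "ry": .., "rz": .., "x": .., "y": .., "z": .., "gripper": ..}, ...]. A call has 1 to 20 rows; each row is the pose to reach, as a shift and turn from the pose commanded when the call began, along the tool's axes at that moment; what a row does not reach only later rows make up. A row lasts 1/12 s, in which the tool goes at most 41.7 mm and 7.16 degrees, less where a joint would pass 70% of its speed; a pose out of reach is approached as far as the arm can. A call with a gripper value outside its range is refused whole. The fingers move at their own pace and stop on an object; FORCE is the grip in N (left out, the last holds). Time passes only in rows, so rows that repeat a pose let the fingers close. It gives the time, the measured TCP pose, the force, the opening and the grip force at its end, in the units of the state.
- sensors.sense(): the state, without advancing time (a new reading comes with each control period).
- optics.camera(name): name is "scene" or "top" or "wrist"; returns a dict with "img" (420x560x3 uint8, red, green, blue), "z_map" (420x560 float32, m along the optical axis (not along the pixel's ray), 0 where there is no reading), "camera_matrix" (3x3 intrinsics, pixels), "R" (3x3) and "t" (3): a world point X has camera coordinates R X + t; the wrist camera has in their place "T_tool_cam" (4x4, takes a point from camera to tool coordinates, whose origin is the TCP and whose axes are the flange's). Camera axes: x right, y down, z forward; pixel columns grow to the right and rows downward; lengths in m; the calibration is good to about 2 mm. A picture is of the moment at which its call begins: read the wrist's pose just before it.
- robot.hand_in(): hands the job in; it is judged then, once.
The state is a dict: "clock": time; "q": joint angles; "joint_velocities": joint speeds; "joint_torque": joint torques, N m; "position": TCP position; "eef_rot": TCP orientation; "wrist_force": force on the tool from outside, world axes, zero at the start; "ft_torque": the same for the moment, N m; "finger_gap": finger opening in m; "gripper_force": force on a finger pad.
Only numpy, scipy, OpenCV 4.12 (cv2) and the standard library are available. Lean on these libraries where they do the work, as an engineer would, in place of code of your own. Each camera call takes 0.05 s, during which the arm holds its last target. There are 200 camera calls.

### The job

A round spacer ring has dropped under the fixed wire guard of the propeller test stand. Take the hooked rod (not the straight one beside it) by its handle, reach it in under the open front of the guard, draw the ring out until its middle is about 5 cm in front of the guard, and leave the rod lying flat on the mat, out from under the guard. Touch the ring with the rod only, and leave the bracket under the guard where it lies.

Things in the scene. Friction and masses are not known exactly. Their poses are not given: they have to be found in the camera images.
- ring: The dropped spacer ring: aluminium, 30 mm outside diameter, 16 mm bore, 16 mm high, about 30 g, flat on the mat, axis upright. Origin: centre of its underside. It starts under the guard, 35 to 65 mm behind the front edge, left or right of the guard's middle, the bracket on the other side.
- hook: Hooked rod lying flat. Origin: underside of the middle of its handle, where to grip: a black bar 100 mm long (x), 22 wide (y), 24 high. From it a 6 mm steel rod runs along +x, axis 7 mm above the underside, bending at x = 160 into a side arm to -y, tip at x = 152, y = -36 mm, so a drawn part slides into the corner. 100 g. z up. A straight pick with the same handle lies about 0.13 m to one side.
- hook_crook (a point): Point on the hooked rod: the bend, where rod and side arm meet (x = 160, y = 0, z = 7 mm in the hook's frame).
- guard: Fixed wire guard: grid roof 75 mm above the mat on 4 corner posts, 320 wide (y), 250 mm deep (x). Open front, 72 mm high. Origin: middle of the front edge, on the mat's surface (3 mm above the table; all things listed lie on this mat); x points in under the guard, away from the robot, z up. Propeller 48 mm above the mat from x = 115 mm on, motor block from 150; before that only ring and bracket.
- bracket: A small aluminium L bracket, 26 mm by 44 mm by 26 mm high, lying under the guard on the other side of its middle from the ring, 35 to 65 mm behind the front edge; leave it there. Origin: centre of its underside.

How it is judged:
On the way:
1. the bend of the hooked rod is under the guard, at least 40 mm behind its front edge and between its sides, below its roof, while the ring is still under the guard (x of hook_crook in the frame of guard above 0.04 m and y of hook_crook in the frame of guard between -0.16 and 0.16 m and height (world z) of hook_crook below 0.07 m and x of ring in the frame of guard above 0.015 m), for 0.1 s.
At the end, for the whole second after the job is handed in: The ring lies flat and still on the mat, its middle 25 to 120 mm in front of the guard's front edge and within 200 mm of its middle line; the hooked rod lies flat and still, its bend out from under the guard: in front of the front edge or over 165 mm to either side of the middle line (x of ring in the frame of guard between -0.12 and -0.025 m and y of ring in the frame of guard between -0.2 and 0.2 m and angle between each of ring, hook's own z axis and vertical below 0.15 rad and height (world z) of each of ring, hook below 0.01 m and linear speed of each of ring, hook below 0.01 m/s and (x of hook_crook in the frame of guard below 0 m or y of hook_crook in the frame of guard above 0.165 m or y of hook_crook in the frame of guard below -0.165 m)); the robot touches nothing.
It fails at once if the gripper or arm touches the ring (contact force between any of the fingers, the arm and ring above 0.5 N).
It fails at once if the bracket is moved more than 20 mm (distance of bracket from where it was at the start of the episode above 0.02 m).
It also fails if it takes over 45 s, if anything falls off the work surface, if the arm or the gripper's body presses on something with over 40 N, if the wrist force passes 120 N, or if a joint passes its speed limit or range.

## Working session

There is one attempt and no reset: what is moved stays moved. The work goes in short steps, Python scripts to look and compute and a shell command to move; the robot and the scene stay as the last step left them, time stands still between calls to the robot, and variables do not carry over. Pictures are saved under pics/ and viewed, at most 10 in all, crops included, and the job is handed in when it is done.

```bash
mkdir -p pics; cat > h.py <<'E'
import numpy as np, cv2
from workcell import sensors, optics, robot
from scipy.spatial.transform import Rotation as Ro
def cloud(c):
    z=c["z_map"]; K=c["camera_matrix"]; v,u=np.indices(z.shape)
    P=np.stack([(u-K[0,2])/K[0,0]*z,(v-K[1,2])/K[1,1]*z,z],-1)
    W=(P-c["t"])@c["R"]; W[z==0]=np.nan; return W
def save(c,n): cv2.imwrite("pics/"+n,c["img"][:,:,::-1])
E
python3 - <<'E'
from h import *
s=sensors.sense(); print(s["position"],s["eef_rot"],s["clock"], Ro.from_rotvec(s["eef_rot"]).as_matrix().round(3))
for n in("top","scene"):
    c=optics.camera(n); save(c,n+".png"); np.save(n+"_cl.npy",cloud(c)); np.save(n+"_K.npy",np.hstack([c["camera_matrix"],c["R"],c["t"][:,None] if np.ndim(c["t"])==1 else c["t"]]))
E
```

```text
[ 0.25601252 -0.5142262   0.20464204] [-3.05648194e+00 -7.18608101e-01  2.98881733e-04] 0.0 [[ 0.895  0.446 -0.001]
 [ 0.446 -0.895  0.002]
 [ 0.    -0.002 -1.   ]]
```

View pics/top.png

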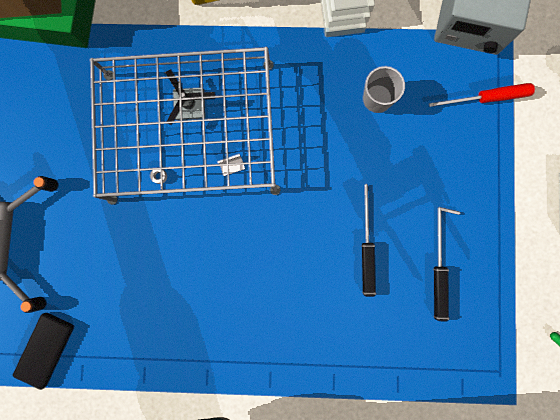

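View pics/scene.png

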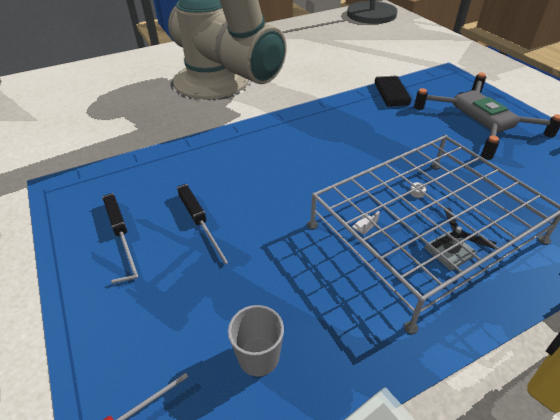

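The top view shows the hooked rod at right (handle centre about (442,293), bend (440,209)), the pick at (368,270), the ring at (158,176), the bracket at (232,165), and the guard's front roof edge running (96,196) to (273,188). The robot is below the picture's lower edge.

```bash
cat > m.py <<'E'
from h import *
W=np.load("top_cl.npy"); M=np.load("top_K.npy"); K,R,t=M[:,:3],M[:,3:6],M[:,6]
img=cv2.imread("pics/top.png").astype(int)
def onz(u,v,z):
    d=R.T@np.linalg.inv(K)@[u,v,1]; o=-R.T@t; return o+d*(z-o[2])/d[2]
print("mat z",np.nanmedian(W[300:340,200:300,2]), "cam",-R.T@t)
def reg(n,u0,u1,v0,v1,z0,z1,dark=None):
    P=W[v0:v1,u0:u1]; I=img[v0:v1,u0:u1]
    m=(P[...,2]>z0)&(P[...,2]<z1)
    if dark is not None: m&=(I.max(-1)<80)
    p=P[m]; r=cv2.minAreaRect((p[:,:2]*1000).astype(np.float32))
    print(n,m.sum(),p.mean(0).round(4),"med z",np.median(p[:,2]).round(4),"rect c/size/ang",np.round(r[0],1),np.round(r[1],1),round(r[2],1))
    return p
h=reg("hook handle",425,460,262,325,.018,.04)
q=reg("hook rod",430,465,200,262,.006,.02)
reg("pick",355,380,240,300,.018,.04)
reg("ring",146,170,165,186,.012,.03)
reg("bracket",216,247,152,178,.01,.045)
reg("guard roof",80,285,40,205,.06,.1)
reg("prop",160,215,65,125,.03,.06)
for uv in((96,196),(273,188),(268,49),(92,61)): print("roofcorner",onz(*uv,.078).round(4))
print("bend",onz(440,209,.010),"tip",onz(461,213,.01), "handle ends",onz(442,319,.027),onz(442,268,.027))
print("ring",onz(158,176,.019))
E
python3 m.py
```

```text
mat z 0.0027931667848952813 cam [ 0.5271851  -0.07978555  0.86907409]
hook handle 692 [ 0.4422 -0.3556  0.026 ] med z 0.0263 rect c/size/ang [ 442.2 -356.6] [97.9 23.1] 0.5
hook rod 298 [ 0.5632 -0.3612  0.0112] med z 0.0115 rect c/size/ang [ 559.  -370.2] [112.6  61.5] 4.4
pick 649 [ 0.4825 -0.2203  0.0262] med z 0.0264 rect c/size/ang [ 482.3 -220.8] [98.7 22.4] 2.7
ring 109 [0.6484 0.1885 0.0176] med z 0.0177 rect c/size/ang [648.4 187.9] [23.8 29.5] 3.5
bracket 92 [0.6833 0.0477 0.0237] med z 0.0267 rect c/size/ang [674.9  46.5] [25.  43.7] 19.0
guard roof 5681 [0.7402 0.1319 0.0792] med z 0.0793 rect c/size/ang [740.6 130.4] [257.5 327.4] 4.9
prop 502 [0.7948 0.1365 0.0508] med z 0.0525 rect c/size/ang [806.9 142.3] [ 91.3 103.3] 34.6
roofcorner [0.6009 0.2779 0.078 ]
roofcorner [ 0.6239 -0.0393  0.078 ]
roofcorner [ 0.8784 -0.0222  0.078 ]
roofcorner [0.8493 0.3004 0.078 ]
bend [ 0.60041041 -0.35640469  0.01      ] tip [ 0.59386825 -0.3961898   0.01      ] handle ends [ 0.39600245 -0.35549849  0.027     ] [ 0.48925818 -0.35510766  0.027     ]
ring [0.64836419 0.18624809 0.019     ]
```

```bash
python3 -m creep '[{"x":0.237,"y":-0.0585,"z":0.1,"rz":0.462,"gripper":0.06},{"x":0.237,"y":-0.0585,"z":0.1,"rz":0.462,"gripper":0.06},{"x":0.237,"y":-0.0585,"z":0.1,"rz":0.462,"gripper":0.06},{"x":0.237,"y":-0.0585,"z":0.1,"rz":0.462,"gripper":0.06},{"x":0.237,"y":-0.0585,"z":0.1,"rz":0.462,"gripper":0.06},{"x":0.237,"y":-0.0585,"z":0.1,"rz":0.462,"gripper":0.06},{"x":0.237,"y":-0.0585,"z":0.1,"rz":0.462,"gripper":0.06},{"x":0.237,"y":-0.0585,"z":0.1,"rz":0.462,"gripper":0.06},{"x":0.237,"y":-0.0585,"z":0.1,"rz":0.462,"gripper":0.06},{"x":0.237,"y":-0.0585,"z":0.1,"rz":0.462,"gripper":0.06}]' 40
python3 - <<'E'
from h import *
s=sensors.sense(); print(s["position"],Ro.from_rotvec(s["eef_rot"]).as_matrix().round(3),s["clock"])
save(optics.camera("wrist"),"w1.png")
E
```

```text
[ 0.25600423 -0.51430788  0.20470652] [[ 0.895  0.446 -0.001]
 [ 0.446 -0.895  0.001]
 [ 0.    -0.002 -1.   ]] 0.1$[0]: bad value
```

View pics/w1.png

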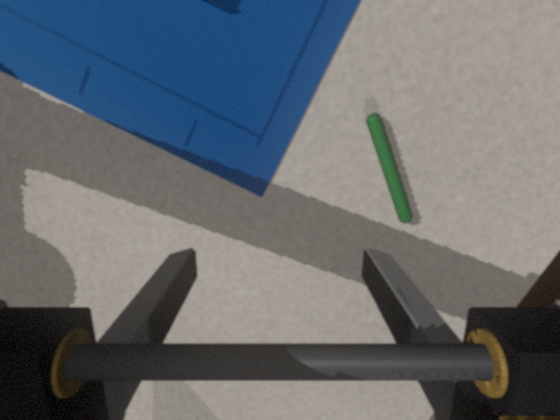

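The wrist view only shows the empty table corner: the call was refused and the arm did not move. A row probably needs all seven keys.

```bash
python3 -m creep '[{"rx":0,"ry":0,"rz":0.462,"x":0.237,"y":-0.0585,"z":0.1,"gripper":0.06},{"rx":0,"ry":0,"rz":0.462,"x":0.237,"y":-0.0585,"z":0.1,"gripper":0.06},{"rx":0,"ry":0,"rz":0.462,"x":0.237,"y":-0.0585,"z":0.1,"gripper":0.06},{"rx":0,"ry":0,"rz":0.462,"x":0.237,"y":-0.0585,"z":0.1,"gripper":0.06},{"rx":0,"ry":0,"rz":0.462,"x":0.237,"y":-0.0585,"z":0.1,"gripper":0.06},{"rx":0,"ry":0,"rz":0.462,"x":0.237,"y":-0.0585,"z":0.1,"gripper":0.06},{"rx":0,"ry":0,"rz":0.462,"x":0.237,"y":-0.0585,"z":0.1,"gripper":0.06},{"rx":0,"ry":0,"rz":0.462,"x":0.237,"y":-0.0585,"z":0.1,"gripper":0.06},{"rx":0,"ry":0,"rz":0.462,"x":0.237,"y":-0.0585,"z":0.1,"gripper":0.06},{"rx":0,"ry":0,"rz":0.462,"x":0.237,"y":-0.0585,"z":0.1,"gripper":0.06}]' 40
python3 - <<'E'
from h import *
s=sensors.sense(); print(s["position"],Ro.from_rotvec(s["eef_rot"]).as_matrix().round(3),s["clock"])
E
```

```text
clock: 0.98
position: [0.442, -0.3577, 0.1058]
eef_rot: [3.141, -0.0, -0.0]
wrist_force: [0.3, -0.7, 0.5]
finger_gap: 0.0602
gripper_force: 0.0
[ 0.44195391 -0.35765427  0.10580143] [[ 1.    -0.    -0.   ]
 [-0.    -1.    -0.001]
 [-0.     0.001 -1.   ]] 0.9833
```

```bash
python3 -m creep '[{"rx":0,"ry":0,"rz":0,"x":0,"y":0,"z":0.035,"gripper":0.06},{"rx":0,"ry":0,"rz":0,"x":0,"y":0,"z":0.07,"gripper":0.06},{"rx":0,"ry":0,"rz":0,"x":0,"y":0,"z":0.09,"gripper":0.06},{"rx":0,"ry":0,"rz":0,"x":0,"y":0,"z":0.097,"gripper":0.06},{"rx":0,"ry":0,"rz":0,"x":0,"y":0,"z":0.097,"gripper":0.06},{"rx":0,"ry":0,"rz":0,"x":0,"y":0,"z":0.097,"gripper":0.0},{"rx":0,"ry":0,"rz":0,"x":0,"y":0,"z":0.097,"gripper":0.0},{"rx":0,"ry":0,"rz":0,"x":0,"y":0,"z":0.097,"gripper":0.0},{"rx":0,"ry":0,"rz":0,"x":0,"y":0,"z":0.097,"gripper":0.0},{"rx":0,"ry":0,"rz":0,"x":0,"y":0,"z":0.097,"gripper":0.0},{"rx":0,"ry":0,"rz":0,"x":0,"y":0,"z":0.097,"gripper":0.0},{"rx":0,"ry":0,"rz":0,"x":0,"y":0,"z":0.097,"gripper":0.0}]' 40
```

```text
clock: 1.98
position: [0.4426, -0.3569, 0.0091]
eef_rot: [3.141, 0.0, 0.001]
wrist_force: [-0.3, 1.0, 3.6]
finger_gap: 0.0217
gripper_force: 40.0
```

```bash
python3 -m creep '[{"rx":0,"ry":0,"rz":0,"x":0,"y":0,"z":-0.035,"gripper":0.0},{"rx":0,"ry":0,"rz":0,"x":0,"y":0,"z":-0.07,"gripper":0.0},{"rx":0,"ry":0,"rz":-0.01,"x":-0.002,"y":-0.03,"z":-0.07,"gripper":0.0},{"rx":0,"ry":0,"rz":-0.02,"x":-0.005,"y":-0.065,"z":-0.07,"gripper":0.0},{"rx":0,"ry":0,"rz":-0.02,"x":-0.007,"y":-0.1,"z":-0.07,"gripper":0.0},{"rx":0,"ry":0,"rz":-0.03,"x":-0.01,"y":-0.14,"z":-0.07,"gripper":0.0},{"rx":0,"ry":0,"rz":-0.03,"x":-0.012,"y":-0.18,"z":-0.07,"gripper":0.0},{"rx":0,"ry":0,"rz":-0.04,"x":-0.015,"y":-0.22,"z":-0.07,"gripper":0.0},{"rx":0,"ry":0,"rz":-0.04,"x":-0.017,"y":-0.26,"z":-0.07,"gripper":0.0},{"rx":0,"ry":0,"rz":-0.05,"x":-0.02,"y":-0.3,"z":-0.07,"gripper":0.0},{"rx":0,"ry":0,"rz":-0.05,"x":-0.022,"y":-0.34,"z":-0.07,"gripper":0.0},{"rx":0,"ry":0,"rz":-0.06,"x":-0.025,"y":-0.38,"z":-0.07,"gripper":0.0},{"rx":0,"ry":0,"rz":-0.06,"x":-0.027,"y":-0.42,"z":-0.07,"gripper":0.0},{"rx":0,"ry":0,"rz":-0.07,"x":-0.03,"y":-0.46,"z":-0.07,"gripper":0.0},{"rx":0,"ry":0,"rz":-0.07,"x":-0.032,"y":-0.5,"z":-0.07,"gripper":0.0},{"rx":0,"ry":0,"rz":-0.08,"x":-0.034,"y":-0.535,"z":-0.07,"gripper":0.0},{"rx":0,"ry":0,"rz":-0.08,"x":-0.0365,"y":-0.57,"z":-0.07,"gripper":0.0},{"rx":0,"ry":0,"rz":-0.08,"x":-0.0365,"y":-0.591,"z":-0.07,"gripper":0.0},{"rx":0,"ry":0,"rz":-0.08,"x":-0.0365,"y":-0.591,"z":-0.07,"gripper":0.0},{"rx":0,"ry":0,"rz":-0.08,"x":-0.0365,"y":-0.591,"z":-0.07,"gripper":0.0}]' 60
cat > look.py <<'E'
from h import *
import sys
s=sensors.sense(); print(s["position"].round(4) if hasattr(s["position"],"round") else s["position"],np.round(s["eef_rot"],3),s["finger_gap"],s["clock"])
c=optics.camera("top"); save(c,sys.argv[1]); np.save("top_cl.npy",cloud(c))
im=cv2.imread("pics/"+sys.argv[1]); cv2.imwrite("pics/"+sys.argv[1],cv2.resize(im[30:330,40:340],(800,600) if 0 else (600,600),interpolation=cv2.INTER_CUBIC))
E
python3 look.py t2.png
```

```text
clock: 3.65
position: [0.4055, 0.2348, 0.0782]
eef_rot: [3.138, 0.13, -0.001]
wrist_force: [0.1, 0.1, -1.4]
finger_gap: 0.0214
gripper_force: 60.0
[0.4055 0.2348 0.0782] [ 3.138e+00  1.300e-01 -1.000e-03] 0.02135295521310522 3.65
```

View pics/t2.png

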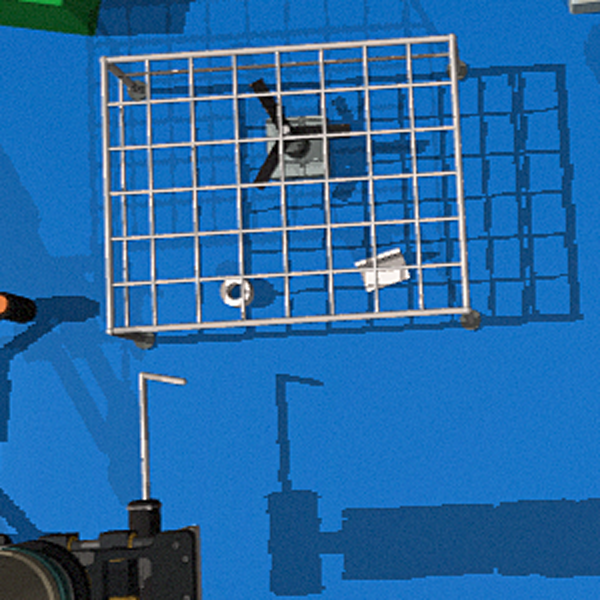

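The picture shows the hook held with its bend at crop (144,376), i.e. full (112,218), clear of the ring at crop (237,291), and of the left front post foot at crop (140,338).

```bash
python3 - <<'E'
from h import *
M=np.load("top_K.npy"); K,R,t=M[:,:3],M[:,3:6],M[:,6]
def onz(u,v,z):
    d=R.T@np.linalg.inv(K)@[u,v,1]; o=-R.T@t; return (o+d*(z-o[2])/d[2]).round(4)
W=np.load("top_cl.npy")
P=W[212:280,100:140]; p=P[(P[...,2]>.04)&(P[...,2]<.12)]
for a in np.arange(.46,.58,.01):
    m=(p[:,0]>=a)&(p[:,0]<a+.01)
    if m.any(): print(round(a,2),m.sum(),np.median(p[m],0).round(4),p[m][:,1].min().round(3))
print(onz(112,218,.08),onz(132.5,220.5,.08), onz(110,200,.003), "ringcloud")
E
```

```text
0.46 18 [0.465  0.2375 0.0815] 0.235
0.47 24 [0.4747 0.2396 0.0813] 0.236
0.48 24 [0.4853 0.24   0.0807] 0.237
0.49 20 [0.4949 0.2408 0.0806] 0.238
0.5 22 [0.5037 0.2415 0.0806] 0.239
0.51 18 [0.5151 0.2425 0.0815] 0.24
0.52 16 [0.5249 0.2433 0.0814] 0.241
0.53 24 [0.5345 0.2444 0.0807] 0.242
0.54 24 [0.5452 0.2448 0.0806] 0.243
0.55 46 [0.5576 0.2279 0.0808] 0.208
0.56 56 [0.5622 0.2364 0.0811] 0.21
[0.5621 0.2458 0.08  ] [0.5587 0.2088 0.08  ] [0.6007 0.2836 0.003 ] ringcloud
```

```bash
python3 -m creep '[{"rx":0,"ry":0,"rz":0,"x":0,"y":0,"z":0.03,"gripper":0.0},{"rx":0,"ry":0,"rz":0,"x":0,"y":0,"z":0.055,"gripper":0.0},{"rx":0,"ry":0,"rz":0,"x":0,"y":0,"z":0.067,"gripper":0.0},{"rx":0,"ry":0,"rz":0,"x":0.01,"y":0,"z":0.067,"gripper":0.0},{"rx":0,"ry":0,"rz":0,"x":0.03,"y":0,"z":0.067,"gripper":0.0},{"rx":0,"ry":0,"rz":0,"x":0.05,"y":0,"z":0.067,"gripper":0.0},{"rx":0,"ry":0,"rz":0,"x":0.07,"y":0,"z":0.067,"gripper":0.0},{"rx":0,"ry":0,"rz":0,"x":0.09,"y":0,"z":0.067,"gripper":0.0},{"rx":0,"ry":0,"rz":0,"x":0.105,"y":0,"z":0.067,"gripper":0.0},{"rx":0,"ry":0,"rz":0,"x":0.118,"y":0,"z":0.067,"gripper":0.0},{"rx":0,"ry":0,"rz":0,"x":0.118,"y":0.005,"z":0.067,"gripper":0.0},{"rx":0,"ry":0,"rz":0,"x":0.118,"y":0.015,"z":0.067,"gripper":0.0},{"rx":0,"ry":0,"rz":0,"x":0.118,"y":0.025,"z":0.067,"gripper":0.0},{"rx":0,"ry":0,"rz":0,"x":0.118,"y":0.035,"z":0.067,"gripper":0.0},{"rx":0,"ry":0,"rz":0,"x":0.118,"y":0.042,"z":0.067,"gripper":0.0},{"rx":0,"ry":0,"rz":0,"x":0.118,"y":0.044,"z":0.067,"gripper":0.0},{"rx":0,"ry":0,"rz":0,"x":0.118,"y":0.044,"z":0.067,"gripper":0.0}]' 60
python3 look.py t3.png
```

```text
clock: 5.12
position: [0.5267, 0.1988, 0.0116]
eef_rot: [3.139, 0.123, -0.0]
wrist_force: [0.6, 0.1, -0.4]
finger_gap: 0.0212
gripper_force: 59.9
[0.5267 0.1988 0.0116] [ 3.139  0.123 -0.   ] 0.021167605003323747 5.1167
```

View pics/t3.png

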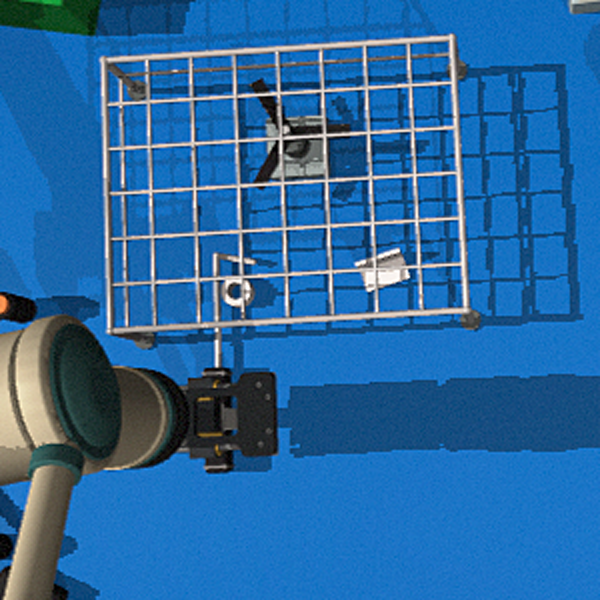

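The bend (crop (217,256)) is behind and left of the ring (crop (238,292)), and the arm's tip (255,262) is past the ring's middle. The bracket has not moved. I'll draw now.

```bash
python3 -m creep '[{"rx":0,"ry":0,"rz":0,"x":-0.004,"y":0,"z":0,"gripper":0.0},{"rx":0,"ry":0,"rz":0,"x":-0.009,"y":0,"z":0,"gripper":0.0},{"rx":0,"ry":0,"rz":0,"x":-0.014,"y":0,"z":0,"gripper":0.0},{"rx":0,"ry":0,"rz":0,"x":-0.02,"y":0,"z":0,"gripper":0.0},{"rx":0,"ry":0,"rz":0,"x":-0.027,"y":0,"z":0,"gripper":0.0},{"rx":0,"ry":0,"rz":0,"x":-0.034,"y":0,"z":0,"gripper":0.0},{"rx":0,"ry":0,"rz":0,"x":-0.041,"y":0,"z":0,"gripper":0.0},{"rx":0,"ry":0,"rz":0,"x":-0.048,"y":0,"z":0,"gripper":0.0},{"rx":0,"ry":0,"rz":0,"x":-0.055,"y":0,"z":0,"gripper":0.0},{"rx":0,"ry":0,"rz":0,"x":-0.062,"y":0,"z":0,"gripper":0.0},{"rx":0,"ry":0,"rz":0,"x":-0.069,"y":0,"z":0,"gripper":0.0},{"rx":0,"ry":0,"rz":0,"x":-0.076,"y":0,"z":0,"gripper":0.0},{"rx":0,"ry":0,"rz":0,"x":-0.083,"y":0,"z":0,"gripper":0.0},{"rx":0,"ry":0,"rz":0,"x":-0.09,"y":0,"z":0,"gripper":0.0},{"rx":0,"ry":0,"rz":0,"x":-0.096,"y":0,"z":0,"gripper":0.0},{"rx":0,"ry":0,"rz":0,"x":-0.101,"y":0,"z":0,"gripper":0.0},{"rx":0,"ry":0,"rz":0,"x":-0.105,"y":0,"z":0,"gripper":0.0},{"rx":0,"ry":0,"rz":0,"x":-0.106,"y":0,"z":0,"gripper":0.0},{"rx":0,"ry":0,"rz":0,"x":-0.106,"y":0,"z":0,"gripper":0.0}]' 60
python3 look.py t4.png
```

```text
clock: 6.75
position: [0.4212, 0.1913, 0.0115]
eef_rot: [3.139, 0.125, 0.0]
wrist_force: [0.2, -0.2, -1.4]
finger_gap: 0.0216
gripper_force: 59.9
[0.4212 0.1913 0.0115] [3.139 0.125 0.   ] 0.021619488542684005 6.75
```

View pics/t4.png

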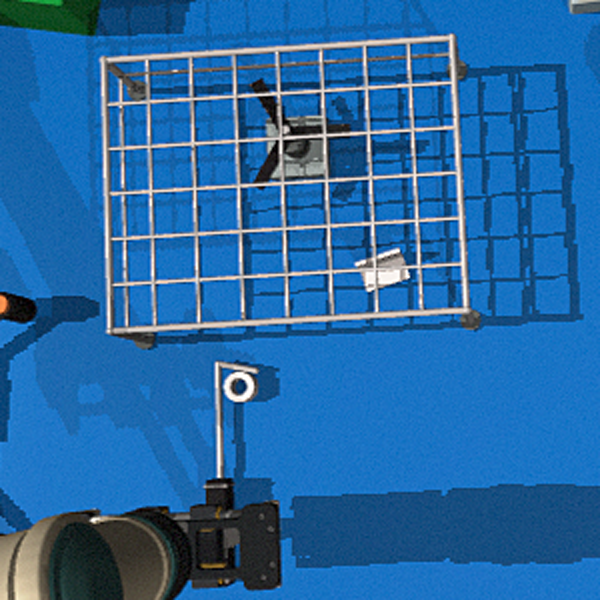

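The ring is out, at crop (239,387), lying in the hook's corner; the bend is at (217,365). Next: set the rod down, release, and lift away.

```bash
python3 -m creep '[{"rx":0,"ry":0,"rz":0,"x":0,"y":0,"z":0.0015,"gripper":0.0},{"rx":0,"ry":0,"rz":0,"x":0,"y":0,"z":0.0025,"gripper":0.0},{"rx":0,"ry":0,"rz":0,"x":0,"y":0,"z":0.0028,"gripper":0.0},{"rx":0,"ry":0,"rz":0,"x":0,"y":0,"z":0.0028,"gripper":0.0},{"rx":0,"ry":0,"rz":0,"x":0,"y":0,"z":0.0028,"gripper":0.06},{"rx":0,"ry":0,"rz":0,"x":0,"y":0,"z":0.0028,"gripper":0.06},{"rx":0,"ry":0,"rz":0,"x":0,"y":0,"z":0.0028,"gripper":0.06},{"rx":0,"ry":0,"rz":0,"x":0,"y":0,"z":0.0028,"gripper":0.06},{"rx":0,"ry":0,"rz":0,"x":0,"y":0,"z":0.0028,"gripper":0.06},{"rx":0,"ry":0,"rz":0,"x":0,"y":0,"z":-0.015,"gripper":0.06},{"rx":0,"ry":0,"rz":0,"x":0,"y":0,"z":-0.05,"gripper":0.06},{"rx":0,"ry":0,"rz":0,"x":-0.03,"y":0,"z":-0.085,"gripper":0.06},{"rx":0,"ry":0,"rz":0,"x":-0.06,"y":0,"z":-0.11,"gripper":0.06},{"rx":0,"ry":0,"rz":0,"x":-0.08,"y":0,"z":-0.12,"gripper":0.06},{"rx":0,"ry":0,"rz":0,"x":-0.08,"y":0,"z":-0.12,"gripper":0.06},{"rx":0,"ry":0,"rz":0,"x":-0.08,"y":0,"z":-0.12,"gripper":0.06}]'
python3 look.py t5.png
python3 - <<'E'
from h import *
W=np.load("top_cl.npy")
P=W[215:235,151:170]; p=P[(P[...,2]>.012)&(P[...,2]<.04)]; print("ring",p.mean(0).round(4),len(p))
P=W[205:330,140:165]; p=P[(P[...,2]>.018)&(P[...,2]<.04)&(P[...,0]<.53)]; print("handle",p.mean(0),np.median(p[:,2]))
P=W[212:262,140:153]; p=P[(P[...,2]>.006)&(P[...,2]<.02)]; print("rod",p.max(0),np.median(p[:,2]))
g=np.array([np.cos(.08),np.sin(.08)]); 
E
```

```text
clock: 8.13
position: [0.3417, 0.185, 0.1322]
eef_rot: [-3.138, -0.126, -0.005]
wrist_force: [0.9, -0.0, 0.8]
finger_gap: 0.0601
gripper_force: 0.0
[0.3417 0.185  0.1322] [-3.138 -0.126 -0.005] 0.060113872538504906 8.1333
ring [0.558  0.1798 0.0176] 166
handle [0.42041688 0.18820379 0.02596524] 0.026437357204423362
rod [0.57899413 0.21707829 0.01909754] 0.011927068346100593
```

View pics/t5.png

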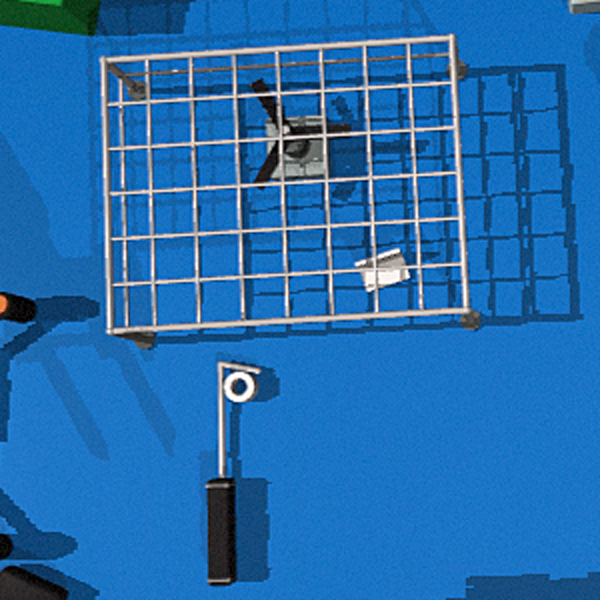

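The rod lies flat in front of the guard, with its bend at about -31 mm. The ring, at crop (239,387), is at about -53 mm. The gripper is clear and the bracket is where it started.

```bash
python3 -c "from workcell import robot; print(robot.hand_in())"
```

```text
the job is handed in; nothing more can be done
None
```

I drew the ring out with the hooked rod to about 53 mm in front of the guard, left the rod flat on the mat with its bend about 31 mm in front of the guard, left the bracket where it was, and handed the job in at about 8 s; hand-in returned no verdict.

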